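# Lock the viscometer head and present the ball at its funnel

## Robot

A 6-joint arm with a two-finger parallel gripper is mounted at the origin on the work surface. World frame = base frame: x ahead of the robot, y to its left, z up, the work surface at z = 0. Lengths are in m, angles in rad, forces in N, time in s.
With the tool pointing down it reaches from about 0.225 to 0.875 m from the base axis. Payload 3.4 kg.
Tool frame: the origin (TCP) lies between the finger pads; the fingertips stand 14 mm ahead of it and the grasp point (between the pads) lies 5 mm behind it; z points along the fingers, y is the direction in which the jaws open and shut (so a half turn about z gives the same grasp; the last joint's range is limited). The gripper opens to 85 mm and grips with 20 to 120 N. Pads are 22 mm wide; open, the fingers measure 114 mm over their backs; the gripper's body (76 mm by 85 mm) begins 54 mm behind the grasp point. The pads swing forward as they close: fully open they stand 13 mm farther back than shut.
Start: joints at [-1.395, 0.276, 1.505, -0, 1.361, -0.121], TCP at [0.168, -0.55, 0.245] pointing down, gripper open.
Joint ranges: [-2.89, 2.89], [-0.75, 2.08], [0.22, 2.7], [-1.18, 4.32], [0.11, 2.71], [-2.7, 2.7]. Speed limits (rad/s): [2.57, 2.57, 3.14, 3.14, 3.14, 3.14].

## Interface

Orientations are given as a unit quaternion [w, x, y, z].
In Python, from rig import manip, get_image, job gives the robot as it stands. The module is installed in compiled form; this text tells all that it offers.
- The arm moves only by the tool step_arm, never from a script. Its argument "moves" is one flat list of numbers, 5 for each row, row after row: the shift along the tool's x, y, z as a fraction of full scale, then the turn about the tool's z as a fraction of full scale, then the gripper's target within -1 to 1 (shut at 1, half-way at 0, fully open at -1). In form: [dx, dy, dz, twist, hand, dx, dy, dz, twist, hand, ...]. A call has 1 to 5 rows; each row is the pose to reach, as a shift and turn from the pose commanded when the call began, along the tool's axes at that moment, turning the shorter way round; what a row does not reach only later rows make up. Full scale, the value 1, is 500 mm for a shift and pi rad for a turn. A row lasts 1/10 s, in which the tool goes at most 50 mm and 8.59 degrees, less where a joint would pass 70% of its speed; a pose out of reach is approached as far as the arm can. A call with a number of a shift or a turn outside -1 to 1 is refused whole. A call with a gripper value outside its range is refused whole. The fingers move at their own pace and stop on an object; "force" is the grip in N (left out, the last holds). Time passes only in rows, so rows that repeat a pose let the fingers close. It gives the time, the measured TCP pose, the force and the opening at its end, in the units of the state.
- manip.get_state(): the state, without advancing time (a new reading comes with each control period).
- get_image(name): name is "scene" or "top" or "wrist"; returns a dict with "frame" (384x512x3 uint8, blue, green, red), "fx", "fy", "cx", "cy" (pixels), "k1" (the pictures are not rectified: a ray, as slopes to the right and down, at radius r is drawn at 1 + k1 r^2 times it, then the intrinsics apply), "rvec" (rotation vector, rad) and "tvec" (3), from world to camera coordinates, as OpenCV has them; the wrist camera has in their place "T_tool_cam" (4x4, takes a point from camera to tool coordinates, whose origin is the TCP and whose axes are the flange's). Camera axes: x right, y down, z forward; pixel columns grow to the right and rows downward; lengths in m; the calibration is good to about 2 mm. A picture is of the moment at which its call begins: read the wrist's pose just before it. There is no depth.
- job.sign_off(): hands the job in, once; it reports no verdict.
The state is a dict: "clock": time; "qpos": joint angles; "qd": joint speeds; "effort": joint torques, N m; "position": TCP position; "ee_rot": TCP orientation; "contact_force": force on the tool from outside, world axes, zero at the start; "moment": the same for the moment, N m; "width": finger opening in m.
Only numpy, scipy, OpenCV 4.12 (cv2) and the standard library are available. Lean on these libraries where they do the work, as an engineer would, in place of code of your own. Each camera call takes 0.05 s, during which the arm holds its last target. There are 200 camera calls.

## Task

Get the falling-ball viscometer ready for its ball: first slide the bolt on the instrument's bearing housing fully home into its keeper so that the tube head cannot swing over, and leave it there. Then lift the loading tray with its steel ball, keeping the tray level so that the ball stays in its pocket, and bring the tip of the spout over the middle of the funnel on top of the tube, about a finger's breadth above its rim. Finish while still holding the tray in the gripper there, level, still and clear of the instrument, with the ball not yet tipped in; do not knock the instrument with the tray, and leave the two bottles alone.

Things in the scene. Friction and masses are not known exactly. Their poses are not given: they have to be found in the camera images.
- bolt (a joint): Steel barrel bolt on top of the viscometer's bearing housing: slide in metres, 0 = drawn, 0.030 = fully home (end stop); starts between 0 and 0.010. It moves towards the tube, along -y of point bolt_knob's frame, takes about 3 N and stays where it is left. Rod 12 mm thick, axis 26 mm below point bolt_knob; home, its tip has passed under the keeper, a strap on the swivel head beside the tube.
- bolt_knob (a point): Middle of the grip of the bolt's upright round steel knob, 14 mm in diameter, at the bolt's tail: 11 mm below its top, 202 mm above the bench, 34 mm above the flat housing top (66 mm wide). Axes of the viscometer: x across the bolt, y along it away from the tube, z up. The nearest guide strap (26 mm wide, top 13 mm below this point) ends 48 mm from it towards the tube when drawn, 18 mm when home.
- funnel (a point): Centre of the rim of the steel funnel (46 mm wide) on top of the viscometer's tube, 246 mm above the bench; nothing on the instrument stands more than 5 mm higher. Axes of the viscometer: x and y level, z up; the tube leans 10 degrees towards -x. The housing with the bolt is on the tube's +y side: with the bolt drawn its knob is 156 mm in +y and 19 mm in +x from here.
- viscometer: Falling-ball viscometer, heavy and fixed: grey base, pillar, bearing housing, swivel head with a glass-jacketed tube between black end caps. Origin on the bench under the middle of the tube; axes as for point funnel. The base is 200 mm (x) by 250 mm (y), from 70 mm on the -y side of the origin to 180 mm on the +y side.
- tray: Loading tray, loose on the bench: stainless sheet-metal tray 152 mm long with low walls (13 mm in all), 72 mm wide, narrowing to a spout 26 mm wide at its +x end; about 0.2 to 0.3 kg. Origin on its flat underside; x along the tray towards the spout, y across, z up. Its centre of mass is within 10 mm of below the handle's middle.
- tray_handle (a point): Centre of the tray's handle: a black flat-sided bar 10 mm thick (along tray x), 62 mm long (along tray y), 16 mm tall, bridging the tray on two uprights; 64 mm above the tray's underside, 6 mm behind (-x of) its origin. Axes as for the tray. About 45 mm of clear height under the bar.
- tray_lip (a point): Middle of the spout's tip edge, on the tray floor: 88 mm in +x of and 61 mm below point tray_handle, 3 mm above the tray's underside. The underside is flat. Axes as for the tray.
- tray_pocket (a point): Where the ball's centre lies when it is in the middle of its pocket: a round recess 22 mm wide and 3 mm deep in a white insert on the tray floor; 30 mm in +x of and 50 mm below point tray_handle. The ball can roll about 3 mm any way in the pocket; the rim holds it up to a tilt of about 45 degrees.
- ball_center (a point): Centre of the loose steel ball, 15.6 mm in diameter, 15 g, in the tray's pocket.
- wash_bottle: Bystander: white plastic wash bottle, 68 mm in diameter, 160 mm tall plus a thin bent spout to 195 mm; origin at the centre of its underside.
- reagent_bottle: Bystander: clear glass stoppered bottle, 76 mm in diameter, 138 mm tall; origin at the centre of its underside.
- ball_case: Bystander: open wooden case of the other balls, 85 x 150 mm, 35 mm tall, fixed; origin at the centre of its underside.
There are look-alikes about, which are no part of the job. Leave any brown or purple look-alike of the tray alone.

How it is judged:
By the outcome, as a careful person would: the job done as asked, in the order asked, and still so for the second after the job is handed in, while the arm keeps its last pose, push and grip.
It also fails if it takes over 64 s, if anything falls off the work surface, if the arm or the gripper's body presses on something with over 40 N, if the wrist force passes 120 N, or if a joint passes its speed limit or range.

## Working session

There is one attempt and no reset: what is moved stays moved. The work goes in short steps, Python scripts to look and compute and a tool call to move; the robot and the scene stay as the last step left them, time stands still between calls to the robot, and variables do not carry over. Pictures are saved under pics/ and viewed, about 8 in all and at most 12, crops included, and the job is handed in when it is done.

Besides the shell and the picture viewer there is one more tool, called after "Request:" by a JSON object that holds its "name" and its "arguments", one argument or row to a line. step_arm: Moves the arm, as the interface text tells. Its arguments: {"type":"object","properties":{"moves":{"type":"array","items":{"type":"number","minimum":-1,"maximum":1}},"force":{"type":"number"}},"required":["moves"]}

```bash
mkdir -p pics; cat > h.py <<'E'
import numpy as np, cv2, json
from scipy.spatial.transform import Rotation as R
from rig import manip, get_image, job
def cam(name):
    s=manip.get_state(); g=get_image(name)
    if 'rvec' in g:
        Rc=cv2.Rodrigues(np.array(g['rvec'],float))[0]; t=np.array(g['tvec'],float).ravel()
    else:
        q=np.array(s['ee_rot']); T=np.eye(4); T[:3,:3]=R.from_quat(q[[1,2,3,0]]).as_matrix(); T[:3,3]=s['position']
        M=np.linalg.inv(T@np.array(g['T_tool_cam'])); Rc=M[:3,:3]; t=M[:3,3]
    return g['frame'],dict(K=[float(g[k]) for k in('fx','fy','cx','cy','k1')],R=Rc.tolist(),t=t.tolist())
def snap(name,tag):
    f,c=cam(name); cv2.imwrite(f'pics/{tag}_raw.png',f); json.dump(c,open(f'pics/{tag}.json','w')); return f,c
def load(tag): return json.load(open(f'pics/{tag}.json'))
def dist(c):
    fx,fy,cx,cy,k=c['K']; return np.array([[fx,0,cx],[0,fy,cy],[0,0,1.]]),np.array([k,0,0,0,0.])
def proj(c,P):
    K,D=dist(c)
    X=np.atleast_2d(P)@np.array(c['R']).T+np.array(c['t']); x=X[:,:2]/X[:,2:]
    r2=(x**2).sum(1,keepdims=True); x=x*(1+c['K'][4]*r2)
    return x*[K[0,0],K[1,1]]+[K[0,2],K[1,2]]
def ray(c,uv):
    K,D=dist(c); n=cv2.undistortPoints(np.array([[uv]],float),K,D)[0,0]
    Rc=np.array(c['R']); d=Rc.T@np.array([n[0],n[1],1]); return -Rc.T@np.array(c['t']),d/np.linalg.norm(d)
def atz(c,uv,z):
    o,d=ray(c,uv); return o+d*(z-o[2])/d[2]
def tri(*cu):
    A=np.zeros((3,3));b=np.zeros(3)
    rs=[ray(c,u) for c,u in cu]
    for o,d in rs: P=np.eye(3)-np.outer(d,d);A+=P;b+=P@o
    X=np.linalg.solve(A,b); return X,[np.linalg.norm((np.eye(3)-np.outer(d,d))@(X-o)) for o,d in rs]
E
python3 - <<'E'
from h import *
fs=[snap(n,n+'0')[0] for n in('scene','top','wrist')]
for n,f in zip(('scene','top'),fs): cv2.imwrite(f'pics/{n}0.png',cv2.resize(f,(800,600),interpolation=cv2.INTER_CUBIC))
for n in('scene','top','wrist'):
    c=load(n+'0'); print(n,c['K'],(-np.array(c['R']).T@c['t']).round(3))
s=manip.get_state(); print(s)
E
```

```text
scene [435.18588327730373, 435.18588327730373, 255.46066858946858, 184.63457415896144, -0.11735446984688935] [1.115 0.303 1.18 ]
top [439.73416844992073, 439.73416844992073, 259.10283677320416, 188.59699457215865, -0.16480285534611785] [0.419 0.058 1.319]
wrist [285.4370431895247, 285.4370431895247, 253.43926458291656, 187.66481397298045, 0.01709809214395572] [ 0.248 -0.524  0.373]
{'clock': 0.15, 'qpos': array([-1.39498057e+00,  2.76446243e-01,  1.50580381e+00,  3.81191425e-05,
        1.36066372e+00, -1.21031249e-01]), 'qd': array([-0.00152567, -0.00157757, -0.00475204,  0.00097234,  0.0007722 ,
       -0.00082198]), 'effort': array([-2.30842497e-04, -4.17145944e+01, -2.46033901e+01, -2.02606861e-04,
        7.63316959e-03,  9.58467865e-06]), 'position': array([ 0.16812125, -0.54951519,  0.24465574]), 'ee_rot': array([-6.60818471e-04,  9.89005812e-01,  1.47875177e-01,  5.38850074e-07]), 'contact_force': array([ 0.60477104, -0.39744335, -0.01259033]), 'moment': array([-0.01670916, -0.03689132,  0.00490201]), 'width': 0.08561431074445362}
```

View pics/scene0.png

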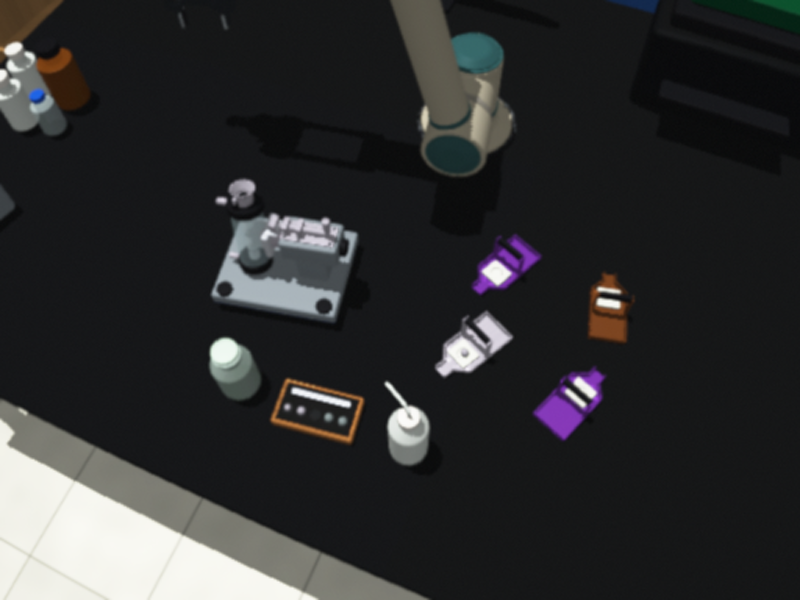

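View pics/top0.png

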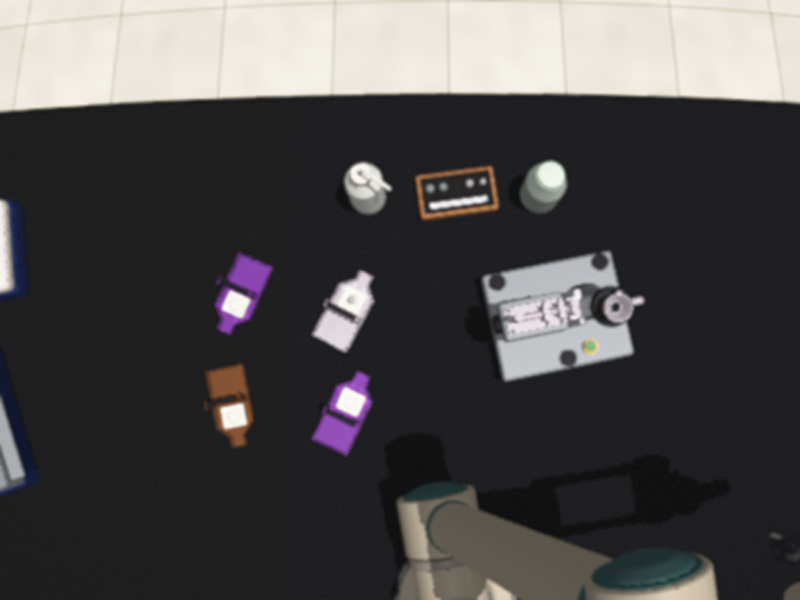

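The scene view has these tray candidates: stainless with ball at (473,343), purple at (505,262) and (570,403), and brown at (608,308). By the description it's the stainless one, at top view (344,311). The viscometer is at scene (285,265) and top (560,315). Next is a close crop of both.

```bash
python3 - <<'E'
import cv2,numpy as np
def crop(tag,x,y,w,h,W,H,):
    f=cv2.imread(f'pics/{tag}_raw.png')[y:y+h,x:x+w]
    k=W//w; f=cv2.resize(f,(W,H),interpolation=cv2.INTER_CUBIC)
    for i in range(0,w,10): 
        cv2.line(f,(i*W//w,0),(i*W//w,6 if i%50 else 12),(0,255,255),1)
        if (x+i)%20==0: cv2.putText(f,str(x+i),(i*W//w+1,16),0,.35,(0,255,255),1)
    for j in range(0,h,10):
        cv2.line(f,(0,j*H//h),(6,j*H//h),(0,255,255),1)
        if (y+j)%20==0: cv2.putText(f,str(y+j),(8,j*H//h+4),0,.35,(0,255,255),1)
    return f
a=np.hstack([crop('scene0',270,190,80,60,400,300),crop('top0',190,165,80,60,400,300)])
b=np.hstack([crop('scene0',130,110,100,75,400,300),crop('top0',305,160,110,82,400,300)])
cv2.imwrite('pics/crop1.png',np.vstack([a,b]))
E
```

```text
(no output)
```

View pics/crop1.png

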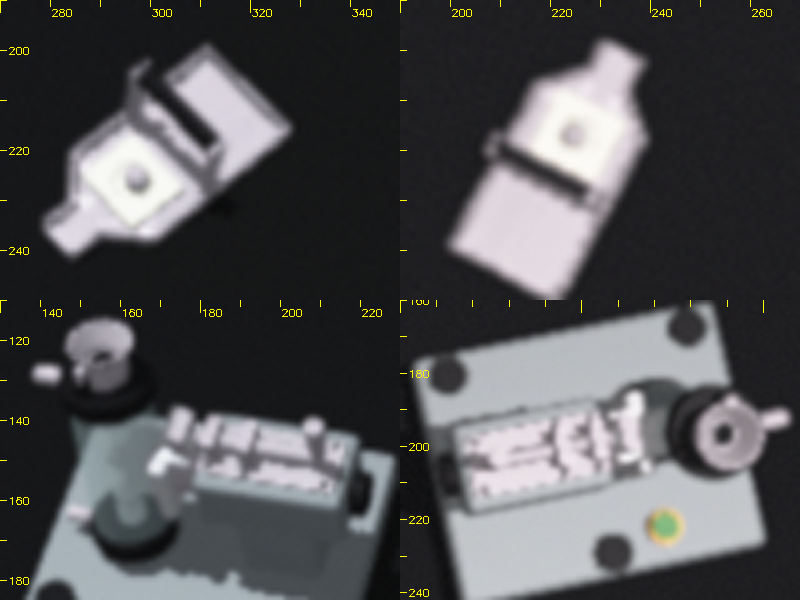

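The crop confirms the choice: a stainless tray with a black handle and a ball in the white insert. Raw pixels are as follows:

| Thing | Scene | Top |
|---|---|---|
| Ball | (297.4,226) | (225,191.6) |
| Handle middle | (305.5,212.5) | (219,199) |
| Funnel | (154.5,119.3) | (395.8,196.7) |
| Knob | (208.5,141.8) | unclear |

```bash
python3 - <<'E'
from h import *
S,T=load('scene0'),load('top0')
for n,a,b in [('ball',(297.4,226),(225,191.6)),('handle',(305.5,212.5),(219,199)),('lip',(281.4,237.4),(234.6,175.4)),('funnel',(154.5,119.3),(395.8,196.7))]:
    print(n,*[np.round(v,4) for v in tri((S,a),(T,b))])
k=atz(S,(208.5,141),.21);print('knob z.21',k, proj(T,k))
f=tri((S,(154.5,119.3)),(T,(395.8,196.7)))[0]
d=k-f;print(d, np.hypot(*d[:2]))
E
```

```text
ball [0.5712 0.1994 0.0059] [0.0014 0.0014]
handle [0.5441 0.2111 0.054 ] [0.0009 0.0009]
lip [0.6215 0.1696 0.0027] [0.0001 0.0001]
funnel [ 0.53   -0.2493  0.2482] [0.0001 0.0001]
knob z.21 [ 0.51692813 -0.09429851  0.21      ] [[331.61774968 203.55411272]]
[-0.01302783  0.15497184 -0.03816952] 0.1555184712324404
```

```bash
cat >> h.py <<'E'
def go(x,y,z,yaw):  # yaw of tool x, deg -> move numbers
    s=manip.get_state(); q=np.array(s['ee_rot']); M=R.from_quat(q[[1,2,3,0]]).as_matrix()
    d=M.T@(np.array([x,y,z])-s['position'])/.5
    y0=np.degrees(np.arctan2(M[1,0],M[0,0])); tw=-((yaw-y0+180)%360-180)/180
    print('t',round(s['clock'],2),'pos',s['position'].round(4),'yaw',y0.round(2),'tilt',np.degrees(np.arccos(-M[2,2])).round(2),'F',s['contact_force'].round(1),'w',round(s['width'],4),'\nmove',d.round(4),round(tw,4))
E
python3 -c "
from h import *
go(.505,-.03,.33,100.9)"
```

```text
t 0.15 pos [ 0.1681 -0.5495  0.2447] yaw 17.01 tilt 0.08 F [ 0.6 -0.4 -0. ] w 0.0856 
move [ 0.9482 -0.7967 -0.1695] -0.4661
```

Request:
{"name": "step_arm", "arguments": {
  "moves": [0,0,-0.17,-0.1,1,0.94,-0.79,-0.17,-0.466,1,0.94,-0.79,-0.17,-0.466,1,0.94,-0.79,-0.17,-0.466,1,0.94,-0.79,-0.17,-0.466,1]
}}

```text
clock: 0.65
position: [0.2773, -0.3806, 0.3066]
ee_rot: [-0.0, 0.865, 0.502, 0.0]
contact_force: [-0.7, -0.6, 0.4]
width: 0.0123
```

```bash
python3 -c "
from h import *
go(.505,-.03,.33,100.9)"
```

```text
t 0.65 pos [ 0.2773 -0.3806  0.3066] yaw 60.27 tilt 0.02 F [-0.7 -0.6  0.4] w 0.0123 
move [ 0.8347  0.0477 -0.0465] -0.2257
```

Request:
{"name": "step_arm", "arguments": {
  "moves": [0.83,0.05,-0.05,-0.225,1,0.83,0.05,-0.05,-0.225,1,0.83,0.05,-0.05,-0.225,1,0.83,0.05,-0.05,-0.225,1,0.83,0.05,-0.05,-0.225,1]
}}

```text
clock: 1.15
position: [0.415, -0.1722, 0.3218]
ee_rot: [0.0, 0.638, 0.77, -0.0]
contact_force: [1.1, -0.3, 0.3]
width: 0.0002
```

```bash
python3 -c "
from h import *
go(.505,-.03,.33,100.9)"
```

```text
t 1.15 pos [ 0.415  -0.1722  0.3218] yaw 100.76 tilt 0.03 F [ 1.1 -0.3  0.3] w 0.0002 
move [ 0.2458  0.23   -0.0164] -0.0008
```

Request:
{"name": "step_arm", "arguments": {
  "moves": [0.24,0.23,-0.02,0,1,0.24,0.23,-0.02,0,1,0.24,0.23,-0.02,0,1,0.24,0.23,-0.02,0,1,0.24,0.23,-0.02,0,1]
}}

```text
clock: 1.65
position: [0.5067, -0.0329, 0.3312]
ee_rot: [-0.0, 0.638, 0.77, 0.0]
contact_force: [0.3, -0.4, -1.3]
width: -0.0001
```

```bash
python3 - <<'E'
from h import *
go(.505,-.03,.33,100.9)
f,c=snap('wrist','w1')
for n,P in dict(knob=(.517,-.094,.21),fun=(.53,-.249,.248),tip=np.array(manip.get_state()['position'])).items(): print(n,proj(c,P))
cv2.imwrite('pics/w1.png',cv2.resize(f,(800,600),interpolation=cv2.INTER_CUBIC))
E
```

```text
t 1.65 pos [ 0.5067 -0.0329  0.3312] yaw 100.72 tilt 0.05 F [ 0.3 -0.4 -1.3] w -0.0001 
move [ 0.0064 -0.0022  0.0024] -0.001
knob [[252.16712557 246.0057444 ]]
fun [[236.78893394 397.270668  ]]
tip [[250.89878027 263.5079988 ]]
```

View pics/w1.png

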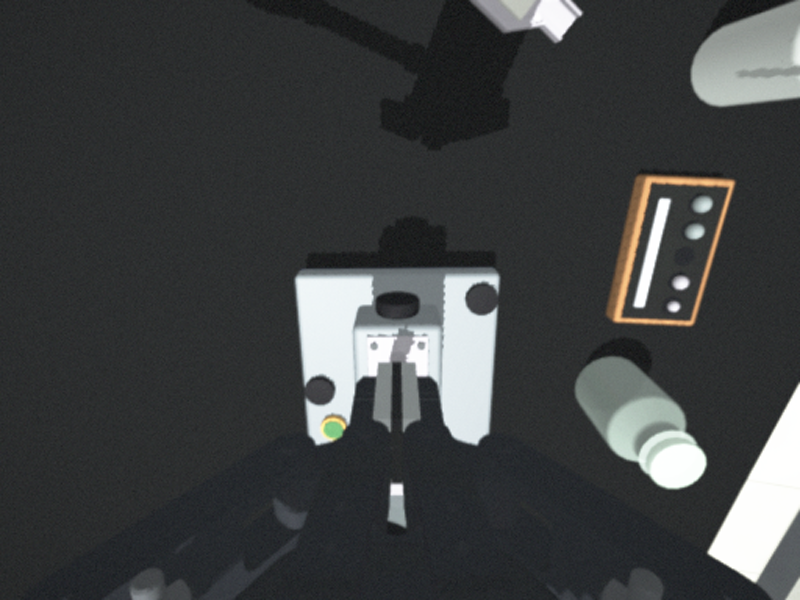

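The wrist view shows the base squarely aligned (back edge level, y≈270). The fingers hide the knob itself. I'll go down behind it and check.

Request:
{"name": "step_arm", "arguments": {
  "moves": [0.01,-0.002,0.1,0,1,0.01,-0.002,0.2,0,1,0.01,-0.002,0.27,0,1,0.01,-0.002,0.27,0,1,0.01,-0.002,0.27,0,1]
}}

```text
clock: 2.2
position: [0.5036, -0.0316, 0.1972]
ee_rot: [0.0, 0.64, 0.768, -0.0]
contact_force: [0.6, -0.1, -0.2]
width: -0.0003
```

```bash
python3 - <<'E'
from h import *
go(.505,-.03,.196,100.9)
f,c=snap('wrist','w2'); g,d=snap('scene','s2')
a=cv2.resize(f[180:360,150:350],(400,360),interpolation=cv2.INTER_CUBIC)
b=cv2.resize(g[100:190,150:250],(400,360),interpolation=cv2.INTER_CUBIC)
cv2.imwrite('pics/c2.png',np.hstack([a,b]))
for P in ((.517,-.094,.213),(.517,-.094,.202)): print(proj(c,P),proj(d,P))
E
```

```text
t 2.2 pos [ 0.5036 -0.0316  0.1972] yaw 100.39 tilt 0.03 F [ 0.6 -0.1 -0.2] w -0.0003 
move [0.0027 0.0034 0.0024] -0.0028
[[256.90013001 380.82040156]] [[208.47753414 140.40902389]]
[[256.69154185 362.1970242 ]] [[208.87376887 142.75612892]]
```

View pics/c2.png

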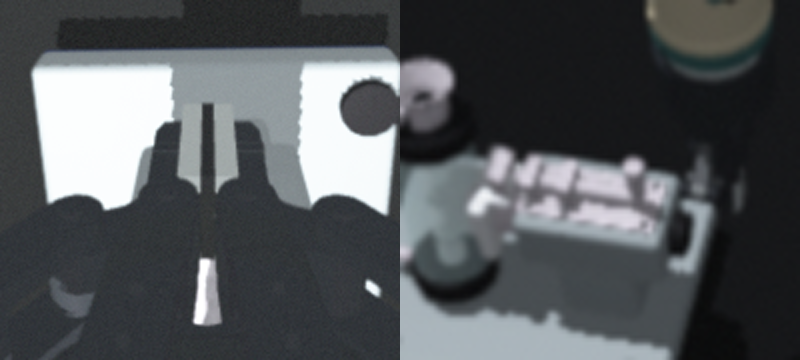

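The knob at scene raw (208.3,141) matches the estimate, and the fingers stand behind it (+y side). Next I push along tool −x in small steps.

Request:
{"name": "step_arm", "arguments": {
  "moves": [-0.03,0.006,0.002,0,1,-0.05,0.006,0.002,0,1,-0.07,0.006,0.002,0,1,-0.09,0.006,0.002,0,1,-0.1,0.006,0.002,0,1]
}}

```text
clock: 2.8
position: [0.5161, -0.0798, 0.1959]
ee_rot: [-0.0, 0.64, 0.768, 0.001]
contact_force: [-0.0, 3.4, 2.1]
width: 0.0
```

Request:
{"name": "step_arm", "arguments": {
  "moves": [-0.01,0,0,0,1,-0.02,0,0,0,1,-0.03,0,0,0,1,-0.035,0,0,0,1,-0.035,0,0,0,1]
}}

```text
clock: 3.3
position: [0.5191, -0.0969, 0.1956]
ee_rot: [0.0, 0.64, 0.769, -0.0]
contact_force: [0.6, 1.1, 0.1]
width: -0.0001
```

Request:
{"name": "step_arm", "arguments": {
  "moves": [-0.006,0,0,0,1,-0.012,0,0,0,1,-0.016,0,0,0,1]
}}

```text
clock: 3.6
position: [0.5204, -0.1043, 0.1956]
ee_rot: [-0.0, 0.64, 0.769, 0.0]
contact_force: [1.1, 2.8, 0.9]
width: 0.0
```

Request:
{"name": "step_arm", "arguments": {
  "moves": [-0.004,0,0,0,1,-0.008,0,0,0,1]
}}

```text
clock: 3.8
position: [0.5206, -0.1052, 0.1956]
ee_rot: [-0.003, 0.64, 0.768, 0.002]
contact_force: [-0.6, 12.7, 4.4]
width: 0.0001
```

Request:
{"name": "step_arm", "arguments": {
  "moves": [-0.003,0,0,0,1,-0.004,0,0,0,1]
}}

```text
clock: 4.0
position: [0.5206, -0.1052, 0.1956]
ee_rot: [-0.004, 0.64, 0.768, 0.003]
contact_force: [-1.4, 15.4, 5.1]
width: -0.0001
```

Request:
{"name": "step_arm", "arguments": {
  "moves": [0.02,0,0,0,1,0.08,0,-0.02,0,1,0.12,0,-0.1,0,0,0.12,0,-0.2,0,-1,0.12,0,-0.25,0,-1]
}}

```text
clock: 4.5
position: [0.5116, -0.0518, 0.3247]
ee_rot: [0.003, 0.639, 0.769, 0.0]
contact_force: [0.1, -1.1, -0.2]
width: 0.0432
```

```bash
python3 - <<'E'
from h import *
go(.53,.217,.25,120)
g,d=snap('scene','s3')
k=np.array([.5249,-.122,.208]); print(proj(d,k),proj(d,k+[-.19*.03,.982*.03,0]),proj(d,k+[-.19*.01,.982*.01,0]))
cv2.imwrite('pics/c3.png',cv2.resize(g[100:190,140:260],(800,600),interpolation=cv2.INTER_CUBIC))
E
```

```text
t 4.5 pos [ 0.5116 -0.0518  0.3247] yaw 100.53 tilt 0.4 F [ 0.1 -1.1 -0.2] w 0.0432 
move [0.5225 0.1338 0.1474] -0.1082
[[198.30248867 140.54232149]] [[208.78788685 142.24429096]] [[201.78863658 141.10763173]]
```

View pics/c3.png

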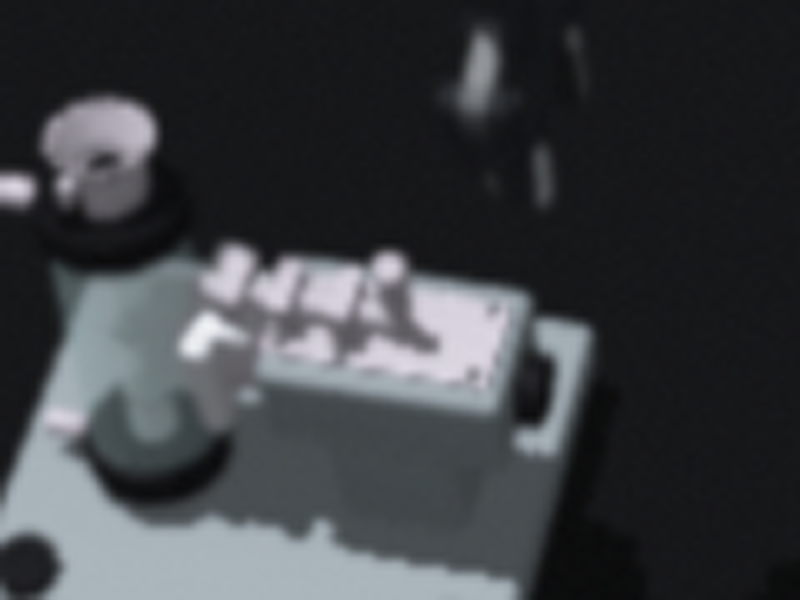

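The knob is now at scene raw (198.5,141.2), against a predicted (198.3,140.5) when home. The bolt moved home and the push met the stop at 15 N. On to the tray.

```bash
python3 -c "
from h import *
go(.542,.211,.22,61.8)"
```

```text
t 4.55 pos [ 0.5131 -0.0524  0.3278] yaw 100.5 tilt 0.73 F [2.1 0.6 2.9] w 0.0507 
move [0.509  0.1506 0.2133] 0.215
```

Request:
{"name": "step_arm", "arguments": {
  "moves": [0.51,0.15,0.1,0.215,-1,0.51,0.15,0.2,0.215,-1,0.51,0.15,0.2,0.215,-1,0.51,0.15,0.2,0.215,-1,0.51,0.15,0.2,0.215,-1]
}}

```text
clock: 5.05
position: [0.5336, 0.1661, 0.2395]
ee_rot: [0.001, 0.86, 0.511, -0.0]
contact_force: [0.7, -0.3, 0.3]
width: 0.0856
```

Request:
{"name": "step_arm", "arguments": {
  "moves": [0,0,0,0,-1,0,0,0,0,-1]
}}

```text
clock: 5.25
position: [0.533, 0.1657, 0.2393]
ee_rot: [0.001, 0.857, 0.515, -0.001]
contact_force: [-0.6, 0.2, 0.6]
width: 0.0856
```

```bash
python3 -c "
from h import *
go(.542,.211,.22,61.8)"
```

```text
t 5.25 pos [0.533  0.1657 0.2393] yaw 61.98 tilt 0.18 F [-0.6  0.2  0.6] w 0.0856 
move [ 0.0885 -0.0266  0.0382] 0.001
```

```bash
python3 -c "
from h import *
f,c=snap('wrist','w4')
print(proj(c,(.5441,.2111,.064)))"
```

```text
[[243.13461115 128.86699703]]
```

Request:
{"name": "step_arm", "arguments": {
  "moves": [0.04,-0.013,0.02,0,-1,0.088,-0.026,0.038,0,-1,0.088,-0.026,0.038,0,-1,0.088,-0.026,0.038,0,-1]
}}

```text
clock: 5.7
position: [0.5431, 0.2091, 0.2218]
ee_rot: [0.001, 0.858, 0.513, -0.0]
contact_force: [0.1, -0.8, 0.5]
width: 0.0854
```

```bash
python3 - <<'E'
from h import *
go(.542,.211,.22,61.8)
f,c=snap('wrist','w5')
print(proj(c,(.5441,.2111,.064)))
def ann(f,x,y):
    f=cv2.resize(f[y:y+180,x:x+200],(400,360),interpolation=cv2.INTER_CUBIC)
    for i in range(0,200,20): cv2.putText(f,str(x+i),(i*2,10),0,.3,(0,255,255),1);cv2.line(f,(i*2,12),(i*2,18),(0,255,255),1)
    for j in range(0,180,20): cv2.putText(f,str(y+j),(8,j*2+3),0,.3,(0,255,255),1);cv2.line(f,(0,j*2),(6,j*2),(0,255,255),1)
    return f
cv2.imwrite('pics/c5.png',np.hstack([ann(cv2.imread('pics/w4_raw.png'),150,60),ann(f,150,100)]))
E
```

```text
t 5.7 pos [0.5431 0.2091 0.2218] yaw 61.75 tilt 0.1 F [ 0.1 -0.8  0.5] w 0.0854 
move [ 0.0024 -0.0038  0.0037] -0.0003
[[253.79142028 173.21547897]]
```

View pics/c5.png

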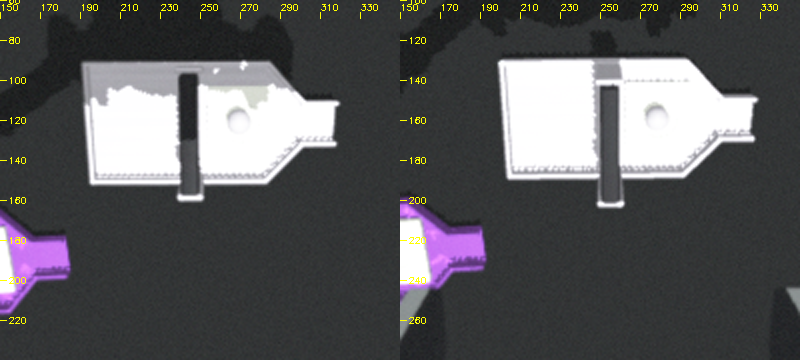

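Both wrist views show the stainless tray square to the tool. The handle is at (244,127) then (255.2,171.5), the ball at (269,120) then (278.5,159), and the lip at (318.5,121) then (326.5,159).

```bash
python3 - <<'E'
from h import *
A,B,S,T=load('w4'),load('w5'),load('scene0'),load('top0')
for n,a,b,s,t in [('handle',(244,127),(255.2,171.5),(305.5,212.5),(219,199)),('ball',(269,120),(278.5,159),(297.4,226),(225,191.6)),('lip',(318.5,121),(326.5,159),(281.4,237.4),(234.6,175.4))]:
    print(n,[np.round(v,4) for v in tri((A,a),(B,b))],[np.round(v,4) for v in tri((A,a),(B,b),(S,s),(T,t))])
for z,a,b in((.070,(244,127),(255.2,171.5)),(.014,(269,120),(278.5,159)),(.003,(318.5,121),(326.5,159))): print(atz(A,a,z),atz(B,b,z))
E
```

```text
handle [array([0.5462, 0.2124, 0.0653]), array([0.0003, 0.0003])] [array([0.5448, 0.2109, 0.0553]), array([0.0007, 0.0011, 0.0012, 0.001 ])]
ball [array([0.5722, 0.2014, 0.0199]), array([0., 0.])] [array([0.5717, 0.1993, 0.0073]), array([0.0008, 0.001 , 0.0016, 0.0014])]
lip [array([0.6243, 0.1707, 0.0092]), array([0.0009, 0.0009])] [array([0.6233, 0.1698, 0.0063]), array([0.0022, 0.0004, 0.0003, 0.0024])]
[0.54635298 0.21293009 0.07      ] [0.54702787 0.21354553 0.07      ]
[0.57214835 0.20072214 0.014     ] [0.57200232 0.19991687 0.014     ]
[0.62605163 0.16925436 0.003     ] [0.62411965 0.16885514 0.003     ]
```

```bash
python3 -c "
from h import *
go(.546,.2123,.059,61.5)"
```

```text
t 5.75 pos [0.5431 0.209  0.2221] yaw 61.72 tilt 0.09 F [-0.3 -0.   0.3] w 0.0852 
move [0.0088 0.0014 0.3261] 0.0012
```

Request:
{"name": "step_arm", "arguments": {
  "moves": [0.009,0.001,0.1,0.001,-1,0.009,0.001,0.18,0.001,-1,0.009,0.001,0.25,0.001,-1,0.009,0.001,0.3,0.001,-1,0.009,0.001,0.326,0.001,-1]
}}

```text
clock: 6.25
position: [0.5443, 0.2126, 0.0568]
ee_rot: [-0.0, 0.859, 0.512, -0.002]
contact_force: [-0.0, -0.3, 0.1]
width: 0.0854
```

Request:
{"name": "step_arm", "arguments": {
  "moves": [0,0,0,0,-1,0,0,0,0,-1]
}}

```text
clock: 6.45
position: [0.5464, 0.2141, 0.0597]
ee_rot: [0.0, 0.859, 0.512, 0.001]
contact_force: [-0.5, 0.4, 0.3]
width: 0.0852
```

```bash
python3 -c "
from h import *
go(.546,.2123,.059,61.5)"
```

```text
t 6.45 pos [0.5464 0.2141 0.0597] yaw 61.56 tilt 0.13 F [-0.5  0.4  0.3] w 0.0852 
move [-0.0035  0.001   0.0013] 0.0003
```

Request:
{"name": "step_arm", "arguments": {
  "moves": [-0.003,0,0,0,0,-0.003,0,0,0,0.5,-0.003,0,0,0,0.6,-0.003,0,0,0,0.7,-0.003,0,0,0,0.7],
  "force": 30
}}

```text
clock: 6.95
position: [0.5447, 0.2131, 0.0587]
ee_rot: [0.0, 0.859, 0.512, 0.0]
contact_force: [2.5, -1.8, 0.5]
width: 0.0137
```

Request:
{"name": "step_arm", "arguments": {
  "moves": [0,0,0,0,0.75,0,0,0,0,0.8,0,0,0,0,1,0,0,0,0,1,0,0,0,0,1],
  "force": 50
}}

```text
clock: 7.45
position: [0.5453, 0.213, 0.0588]
ee_rot: [0.0, 0.859, 0.512, 0.001]
contact_force: [1.2, -2.8, 4.1]
width: 0.0091
```

```bash
python3 -c "
from h import *
go(.546,.2123,.059,61.5)"
```

```text
t 7.45 pos [0.5453 0.213  0.0588] yaw 61.61 tilt 0.09 F [ 1.2 -2.8  4.1] w 0.0091 
move [-0.0006  0.002  -0.0004] 0.0006
```

Request:
{"name": "step_arm", "arguments": {
  "moves": [0,0,-0.005,0,1,0,0,-0.015,0,1,0,0,-0.03,0,1,0,0,-0.05,0,1,0,0,-0.06,0,1],
  "force": 70
}}

```text
clock: 7.95
position: [0.545, 0.2134, 0.0896]
ee_rot: [0.0, 0.859, 0.512, 0.001]
contact_force: [-0.9, 1.0, -3.3]
width: 0.0086
```

Request:
{"name": "step_arm", "arguments": {
  "moves": [0,0,-0.02,0,1,0,0,-0.05,0,1,0,0,-0.09,0,1,0,0,-0.13,0,1,0,0,-0.17,0,1]
}}

```text
clock: 8.45
position: [0.5443, 0.2131, 0.1747]
ee_rot: [0.0, 0.859, 0.512, 0.0]
contact_force: [-0.1, 0.3, -2.6]
width: 0.0086
```

Request:
{"name": "step_arm", "arguments": {
  "moves": [0,0,-0.04,0,1,0,0,-0.08,0,1,0,0,-0.12,0,1,0,0,-0.15,0,1,0,0,-0.17,0,1]
}}

```text
clock: 8.95
position: [0.5447, 0.2132, 0.2603]
ee_rot: [0.0, 0.859, 0.512, 0.001]
contact_force: [0.1, -0.3, -2.5]
width: 0.009
```

Request:
{"name": "step_arm", "arguments": {
  "moves": [0,0,-0.03,0,1,0,0,-0.07,0,1,0,0,-0.1,0,1,0,0,-0.11,0,1,0,0,-0.11,0,1]
}}

```text
clock: 9.45
position: [0.5446, 0.2132, 0.3139]
ee_rot: [0.0, 0.859, 0.512, 0.0]
contact_force: [-0.1, 0.1, -4.0]
width: 0.0088
```

```bash
python3 - <<'E'
from h import *
go(.452,-.208,.34,61.5)
f,c=snap('wrist','w6'); g,d=snap('scene','s6')
p=manip.get_state()['position']; print(proj(d,p))
a=cv2.resize(f[140:384,140:400],(426,400),interpolation=cv2.INTER_CUBIC)
u,v=proj(d,p)[0].astype(int); u=min(max(u,46),466)
b=cv2.resize(g[v-20:v+80,u-46:u+46],(368,400),interpolation=cv2.INTER_CUBIC)
cv2.imwrite('pics/c6.png',np.hstack([a,b]))
E
```

```text
t 9.45 pos [0.5446 0.2132 0.3139] yaw 61.6 tilt 0.06 F [-0.1  0.1 -4. ] w 0.0088 
move [-0.829   0.2378 -0.0525] 0.0005
[[315.81468122 163.92523152]]
```

View pics/c6.png

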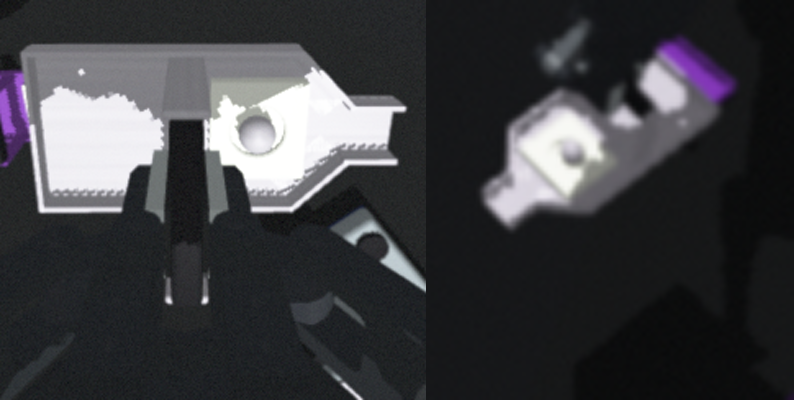

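The tray is lifted: the ball sits in its pocket (crop 257,133) and the tray edges run parallel to the tool axes. Next I triangulate the lip from wrist (379,221) and scene (287.5,195).

```bash
python3 - <<'E'
from h import *
W,S=load('w6'),load('s6'); p=np.array([.5446,.2132,.3139])
for s in((287.5,195),):
    X,r=tri((W,(379.3,221.2)),(S,s)); d=X-p; print('lip',X.round(4),np.round(r,4),'rel',d.round(4),np.hypot(*d[:2]),np.degrees(np.arctan2(d[1],d[0])))
n=p+[.088*np.cos(np.radians(-28.5)),.088*np.sin(np.radians(-28.5)),.005-.061]
print('nominal',n,proj(W,n),proj(S,n))
E
```

```text
lip [0.6205 0.1719 0.2623] [0.0014 0.0014] rel [ 0.0759 -0.0413 -0.0516] 0.08643275406022165 -28.572396656564266
nominal [0.62193591 0.17121003 0.2579    ] [[379.08196167 216.33138771]] [[286.64040871 195.75515006]]
```

Request:
{"name": "step_arm", "arguments": {
  "moves": [-0.01,0.003,-0.01,0,1,-0.033,0.01,-0.03,0,1,-0.071,0.02,-0.045,0,1,-0.12,0.034,-0.057,0,1,-0.175,0.05,-0.062,0,1]
}}

```text
clock: 10.05
position: [0.5248, 0.1229, 0.3456]
ee_rot: [0.001, 0.859, 0.512, 0.001]
contact_force: [-0.3, -0.3, -4.1]
width: 0.0089
```

Request:
{"name": "step_arm", "arguments": {
  "moves": [-0.06,0.017,0,0,1,-0.12,0.035,0,0,1,-0.18,0.052,0,0,1,-0.24,0.07,0,0,1,-0.3,0.087,0,0,1]
}}

```text
clock: 10.55
position: [0.4909, -0.0304, 0.3451]
ee_rot: [0.001, 0.859, 0.512, 0.0]
contact_force: [0.7, 0.5, -3.8]
width: 0.0092
```

Request:
{"name": "step_arm", "arguments": {
  "moves": [-0.06,0.017,0,0,1,-0.12,0.035,0,0,1,-0.17,0.05,0,0,1,-0.21,0.06,0,0,1,-0.23,0.066,0,0,1]
}}

```text
clock: 11.05
position: [0.4651, -0.1474, 0.345]
ee_rot: [0.001, 0.86, 0.511, -0.0]
contact_force: [-0.7, 0.5, -3.3]
width: 0.0085
```

```bash
python3 - <<'E'
from h import *
go(.4535,-.2076,.335,61.5)
E
```

```text
t 11.05 pos [ 0.4651 -0.1474  0.345 ] yaw 61.45 tilt 0.08 F [-0.7  0.5 -3.3] w 0.0085 
move [-0.1168  0.0372  0.0202] -0.0003
```

Request:
{"name": "step_arm", "arguments": {
  "moves": [-0.03,0.01,0,0,1,-0.065,0.02,0,0,1,-0.095,0.03,0.01,0,1,-0.112,0.036,0.02,0,1,-0.117,0.037,0.02,0,1]
}}

```text
clock: 11.55
position: [0.454, -0.2058, 0.3337]
ee_rot: [-0.001, 0.859, 0.512, -0.0]
contact_force: [0.0, 0.7, -2.4]
width: 0.009
```

Request:
{"name": "step_arm", "arguments": {
  "moves": [0,0,0,0,1,0,0,0,0,1,0,0,0,0,1]
}}

```text
clock: 11.85
position: [0.4548, -0.2048, 0.3347]
ee_rot: [0.0, 0.859, 0.512, 0.0]
contact_force: [0.4, -0.1, -2.6]
width: 0.0086
```

```bash
python3 - <<'E'
from h import *
go(.4535,-.2076,.3175,61.5)
f,c=snap('wrist','w7'); g,d=snap('scene','s7'); t,e=snap('top','t7')
def ann(f,x,y,w,h,k):
    f=cv2.resize(f[y:y+h,x:x+w],(w*k,h*k),interpolation=cv2.INTER_CUBIC)
    for i in range(0,w,10): cv2.putText(f,str(x+i),(i*k,10),0,.3,(0,255,255),1);cv2.line(f,(i*k,12),(i*k,17),(0,255,255),1)
    for j in range(0,h,10): cv2.putText(f,str(y+j),(8,j*k+3),0,.3,(0,255,255),1);cv2.line(f,(0,j*k),(6,j*k),(0,255,255),1)
    return f
L=np.array([.530,-.2493,.28])
for n,q in(('w',c),('s',d),('t',e)): print(n,proj(q,L),proj(q,(.53,-.2493,.2465)))
cv2.imwrite('pics/c7.png',np.hstack([ann(f,330,160,80,100,5),ann(g,115,80,80,100,5)]))
cv2.imwrite('pics/c7t.png',ann(t,340,150,100,90,6))
E
```

```text
t 11.85 pos [ 0.4548 -0.2048  0.3347] yaw 61.65 tilt 0.03 F [ 0.4 -0.1 -2.6] w 0.0086 
move [-0.0061  0.0003  0.0344] 0.0008
w [[378.27286642 221.40963865]] [[361.20621731 203.51950998]]
s [[152.11501953 111.86315879]] [[154.62592077 119.69376043]]
t [[399.4999415  195.29194024]] [[395.64563181 196.74333091]]
```

View pics/c7.png

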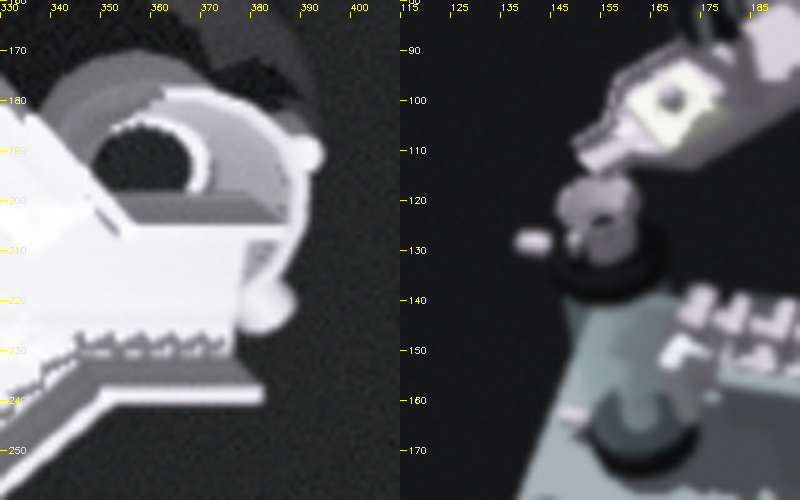

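View pics/c7t.png

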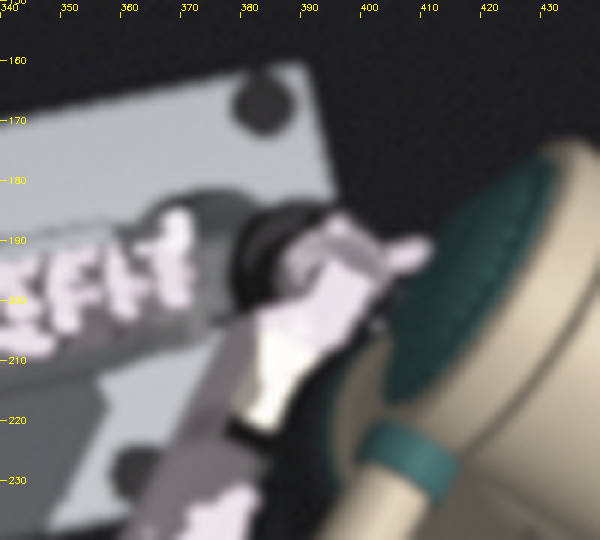

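```bash
python3 - <<'E'
from h import *
W,S,T=load('w7'),load('s7'),load('t7')
w,s,t=(377.8,219.5),(153,111.4),(398.3,195.3)
for n,a in dict(wst=((W,w),(S,s),(T,t)),st=((S,s),(T,t)),ws=((W,w),(S,s)),wt=((W,w),(T,t))).items():
    X,r=tri(*a); print(n,X.round(4),np.round(r,4))
for c,u in((W,w),(S,s),(T,t)): print(atz(c,u,.279))
# predicted rim of funnel in wrist view for a few centres
th=np.radians(np.arange(0,360,30))
rim=np.array([.53,-.2493,.2465])+.023*np.c_[np.cos(th),np.sin(th),0*th]
print(((proj(W,rim)-[330,160])*5).round().tolist())
print(proj(W,(.53,-.2493,.2465)))
E
```

```text
wst [ 0.5297 -0.2457  0.2831] [0.0001 0.0002 0.0003]
st [ 0.5297 -0.2456  0.2832] [0.0002 0.0002]
ws [ 0.5297 -0.246   0.2829] [0.0001 0.0001]
wt [ 0.5295 -0.2452  0.2839] [0.0001 0.0001]
[ 0.53042673 -0.24838702  0.279     ]
[ 0.5270498  -0.24846716  0.279     ]
[ 0.53009688 -0.24663722  0.279     ]
[[291.0, 154.0], [247.0, 103.0], [178.0, 83.0], [102.0, 99.0], [43.0, 148.0], [15.0, 214.0], [26.0, 279.0], [70.0, 326.0], [136.0, 344.0], [207.0, 330.0], [266.0, 285.0], [297.0, 221.0]]
[[361.20621731 203.51950998]]
```

Request:
{"name": "step_arm", "arguments": {
  "moves": [-0.003,0.003,0.007,0,1,-0.006,0.006,0.016,0,1,-0.006,0.006,0.026,0,1,-0.006,0.006,0.033,0,1,-0.006,0.006,0.035,0,1]
}}

```text
clock: 12.5
position: [0.4555, -0.2094, 0.3161]
ee_rot: [-0.001, 0.859, 0.512, -0.0]
contact_force: [0.8, -0.1, -3.2]
width: 0.0085
```

Request:
{"name": "step_arm", "arguments": {
  "moves": [0,0,0,0,1,0,0,0,0,1,0,0,0,0,1,0,0,0,0,1,0,0,0,0,1]
}}

```text
clock: 13.0
position: [0.4558, -0.2096, 0.3171]
ee_rot: [0.0, 0.859, 0.512, 0.0]
contact_force: [0.1, -0.1, -2.1]
width: 0.009
```

```bash
python3 - <<'E'
from h import *
go(.4558,-.2088,.3172,61.5)
f,c=snap('wrist','w8'); g,d=snap('scene','s8'); t,e=snap('top','t8')
def ann(f,x,y,w,h,W,H):
    f=cv2.resize(f[y:y+h,x:x+w],(W,H),interpolation=cv2.INTER_CUBIC)
    for i in range(0,w,10): cv2.putText(f,str(x+i),(i*W//w,10),0,.3,(0,255,255),1)
    for j in range(0,h,10): cv2.putText(f,str(y+j),(2,j*H//h+3),0,.3,(0,255,255),1)
    return f
r=np.hstack([ann(g,120,80,80,60,400,300),ann(t,360,170,60,45,400,300)])
l=np.hstack([ann(f,320,160,100,75,400,300),ann(f,140,120,280,210,400,300)])
cv2.imwrite('pics/c8.png',np.vstack([r,l]))
E
```

```text
t 13.0 pos [ 0.4558 -0.2096  0.3171] yaw 61.6 tilt 0.02 F [ 0.1 -0.1 -2.1] w 0.009 
move [ 0.0013 -0.0008 -0.0003] 0.0006
```

View pics/c8.png

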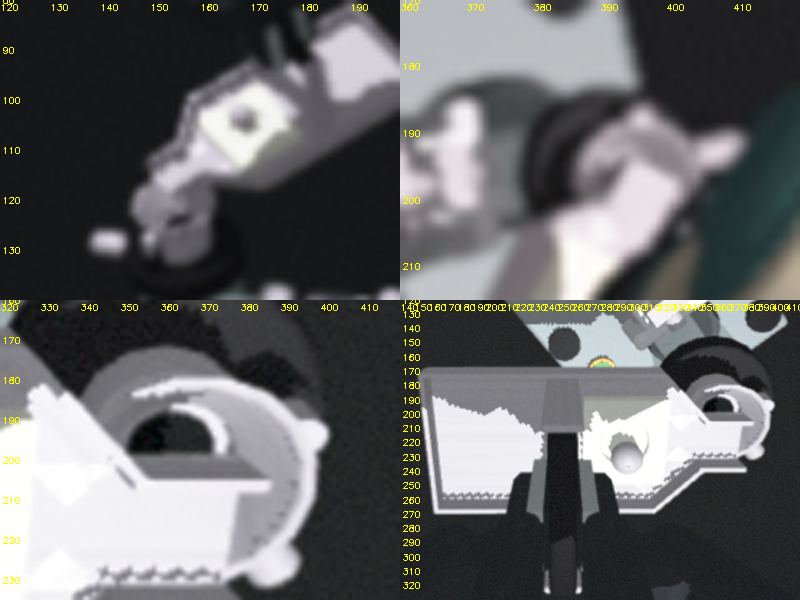

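```bash
python3 - <<'E'
from h import *
W,S,T=load('w8'),load('s8'),load('t8')
w,s,t=(378.2,218),(152.6,115.2),(398,196)
for n,a in dict(wst=((W,w),(S,s),(T,t)),ws=((W,w),(S,s)),wt=((W,w),(T,t))).items():
    X,r=tri(*a); print(n,X.round(4),np.round(r,4))
# fit funnel centre from wrist rim points (outer edge) with known z, r
pts=np.array([(190,378),(230,385),(270,405),(300,437),(316,470),(318,490),(305,528)])/4+[320,85+0]
pts[:,1]=(np.array([378,385,405,437,470,490,528])-300)/4+160
P=np.array([atz(W,p,.2465) for p in pts])[:,:2]
from scipy.optimize import least_squares
print(least_squares(lambda c:np.hypot(*(P-c).T)-.023,[.53,-.25]).x)
E
```

```text
wst [ 0.5306 -0.25    0.2658] [0.0008 0.0008 0.0008]
ws [ 0.5311 -0.2498  0.2664] [0.0006 0.0006]
wt [ 0.5305 -0.2495  0.266 ] [0.0007 0.0007]
[ 0.53049337 -0.25140013]
```

The lip is within about 1–2 mm of the funnel centre and about 17 mm above the rim. The tray is still and level, and the ball is in its pocket, so I'm handing in.

```bash
python3 -c "
from h import *
s=manip.get_state();print(s['clock'],s['position'],abs(s['qd']).max(),s['width'])
print(job.sign_off())"
```

```text
13.15 [ 0.45581269 -0.20953316  0.31694316] 0.014592359401830462 0.008702935423196558
the job is handed in; nothing more can be done
None
```

The job is handed in at 13.15 s of the 64 s allowed. The bolt is home, and the tray is held level over the funnel with the ball still in its pocket. `sign_off` reports no verdict.

- **Bolt:** I pushed the knob with closed fingers until it stopped moving at about 15 N. Afterwards the scene image showed it within 1 px of the predicted fully-home position.
- **Tray:** I gripped it by the handle and lifted it to the funnel. My last measurement put the spout tip at (0.531, -0.250), 1–2 mm from the funnel centre and about 17 mm above the rim. The tool tilt was 0.02°, and I saw no contact spikes in the force readings while carrying it.

**Small disagreements:** measured heights came out 2–4 mm above the nominal ones, for both the funnel and the spout tip. The calibration is good to about 2 mm. My first estimate of the handle height, from the scene and top cameras, was about 10 mm low, so I used the wrist-camera measurement instead.

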